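# Click the jar stop home on the condiment tray

### The arm

A 6-joint arm with a two-finger parallel gripper is mounted at the origin on the work surface. World frame = base frame: x ahead of the robot, y to its left, z up, the work surface at z = 0. Lengths are in m, angles in rad, forces in N, time in s.
With the tool pointing down it reaches from about 0.35 to 0.875 m from the base axis. Payload 4.2 kg.
Tool frame: the origin (TCP) lies at the very end of the fingers, on their centre line; the grasp point (between the pads) lies 19 mm behind it; z points along the fingers, y is the direction in which the jaws open and shut (so a half turn about z gives the same grasp; the last joint's range is limited). The gripper opens to 87 mm and grips with 3 to 60 N. Pads are 19 mm wide; open, the fingers measure 117 mm over their backs; the gripper's body (75 mm by 190 mm) begins 51 mm behind the grasp point.
Start: joints at [-0.853, 0.385, 0.008, 0, -1.194, -0.259], TCP at [0.277, -0.56, 0.223] pointing down, gripper open.
Joint ranges: [-3.14, 3.14], [-1.21, 2.06], [-1.07, 1.41], [-3.16, 2.05], [-2.99, -0.16], [-3.1, 3.1]. Speed limits (rad/s): [2.79, 2.79, 3.14, 3.14, 3.14, 3.14].

### API

Orientations are given as a unit quaternion [x, y, z, w].
In Python, from station import sense, capture, close_job gives the robot as it stands.
- The arm moves only by the shell command python3 -m handwheel 'ROWS' [FORCE]. ROWS is JSON, a list of rows, each a list of 3 entries, a list of its own where there are three numbers: the turn, a rotation vector about the tool's x, y, z scaled (see below), then the shift along the tool's x, y, z scaled (see below), then the opening, from 0 (shut) to 1 (fully open). A call has 1 to 12 rows; each row shifts and turns the commanded pose from where the row before left it, along the tool's axes as they then stand; what a row does not reach is not made up. The controller multiplies each number of a shift by 4 cm and each number of a turn by 5 degrees. A row lasts 1/10 s, in which the tool goes at most 50 mm and 8.59 degrees, less where a joint would pass 70% of its speed; a pose out of reach is approached as far as the arm can. A call with a number of a shift or a turn outside -1 to 1 is refused whole. A call with a gripper value outside its range is refused whole. The fingers move at their own pace and stop on an object; FORCE is the grip in N (left out, the last holds). Time passes only in rows, so rows that do not move let the fingers close. It gives the time, the measured TCP pose, the force and the opening at its end, in the units of the state.
- sense(): the state, without advancing time (a new reading comes with each control period).
- capture(name): name is "scene" or "side" or "wrist"; returns a dict with "frame" (480x640x3 uint8, red, green, blue), "z_map" (480x640 float32, m along the optical axis (not along the pixel's ray), 0 where there is no reading), "camera_matrix" (3x3 intrinsics, pixels), "k1" (the pictures are not rectified: a ray, as slopes to the right and down, at radius r is drawn at 1 + k1 r^2 times it, then the intrinsics apply), "camera_from_world" (4x4, takes a point from world to camera coordinates). Camera axes: x right, y down, z forward; pixel columns grow to the right and rows downward; lengths in m; the calibration is good to about 2 mm. A picture is of the moment at which its call begins.
- close_job(): hands the job in, once; it reports no verdict.
The state is a dict: "time": time; "qpos": joint angles; "dq": joint speeds; "joint_efforts": joint torques, N m; "tool_pos": TCP position; "ee_rot": TCP orientation; "ft_force": force on the tool from outside, world axes, zero at the start; "moment": the same for the moment, N m; "gripper_width": finger opening in m.
Only numpy, scipy, OpenCV 4.12 (cv2) and the standard library are available. Lean on these libraries where they do the work, as an engineer would, in place of code of your own. Each camera call takes 0.05 s, during which the arm holds its last target.

### The job

The jars on the condiment tray can slide off its open end: with the fingers closed, push the sliding jar stop along the front rail towards the jars until its spring pin climbs the ramp and drops into the notch of the click block, not past it, and then take the hand away. Only push the stop from behind: do not take the stop or its knob between the fingers and do not pull the knob up. Leave the jars and the bottle where they stand.

Things in the scene. Friction and masses are not known exactly. Their poses are not given: they have to be found in the camera images.
- notch (a point): Bottom of the notch of the dark steel click block, on the rail's centre line, level with the rail's top (45 mm above the worktop). y: along the rail to the jars (push this way), x: across, away from the robot, z up. Clamped tight at a different place each time. Across the rail: a ramp up to a crest 5 mm high at y = -7 mm with a steep drop into the notch; then a steep round hump 5 mm high, crest at y = +11 mm.
- tongue (a point): Tip of the click block's dark tongue, 8 mm wide, that sticks out 31 mm from the rail's front side towards the robot, level with the notch along the rail: 43 mm from the notch in -x and 15 mm below the rail's top. It shows where the notch is.
- stop_mid (a point): Point of the sliding stop on the pin's axis, on the rail's centre line level with its top; axes as notch, with which it coincides when seated. Aluminium saddle: 44 mm across the rail, 34 mm along it (17 mm each way), top 40 mm above here; a 4 mm plate, top as high, reaches 126 mm over the tray (+x). Black knob, 18 mm diameter, on the middle of the top; its top 56 mm above here.
- stop_face (a point): Centre of the flat rear end of the saddle, the face to push on: 17 mm behind stop_mid (-y) and 26 mm above the rail's top. The face is 44 mm wide and 28 mm high (12 to 40 mm above the rail's top). The rail behind it is bare, a steel bar 24 mm wide.
- stop (a joint): Travel along the rail in m, growing towards the jars, 0 to 0.34. It takes about 1 N on the bare rail and about 4 to 8 N while the pin climbs the ramp (stop_mid 19 to 7 mm short of the notch); past the crest the force dips to nothing and some 3 mm on the spring pin snaps the stop on into the notch by itself. Going on over the round hump would take about 8 to 16 N.
- pin (a joint): Height of the spring pin in m: 0 is down (on the bare rail, and again in the notch), about 0.005 on the crest of the ramp; 0.016 fully pulled.
- rack: White plastic tray with a steel rail along its robot side, fixed to the worktop. Origin on the worktop under the tray; x across it away from the robot, y along the rail towards the jars. The rail's centre line lies at x = -60 mm, from y = -220 to +240 mm; tray floor 8 mm high, back wall 50 mm. The -y end is open.
- jar_a: Spice jar, 42 mm diameter, 80 mm high, on the tray beyond the click block, rail side. Origin at the centre of its underside.
- jar_b: Spice jar, 42 mm diameter, 80 mm high, on the tray beyond the click block, back side. Origin at the centre of its underside.
- sauce: Sauce bottle, 54 mm diameter, 160 mm high, at the tray's far (+y) end. Origin at the centre of its underside.

How it is judged:
By the outcome, as a careful person would: the job done as asked, in the order asked, and still so for the second after the job is handed in, with the robot touching nothing.
It also fails if it takes over 42 s, if anything falls off the work surface, if the arm or the gripper's body presses on something with over 40 N, if the wrist force passes 120 N, or if a joint passes its speed limit or range.

## Working session

There is one attempt and no reset: what is moved stays moved. The work goes in short steps, Python scripts to look and compute and a shell command to move; the robot and the scene stay as the last step left them, time stands still between calls to the robot, and variables do not carry over. Pictures are saved under pics/ and viewed, and the job is handed in when it is done.

```bash
mkdir -p pics; cat > h.py <<'E'
import numpy as np,cv2
from station import sense,capture
def snap(n,f):
    c=capture(n); np.savez('/tmp/'+f+'.npz',**c); cv2.imwrite('pics/'+f+'.png',c['frame'][:,:,::-1]); return c
def load(f): return dict(np.load('/tmp/'+f+'.npz'))
def ray(c,u,v):
    K=c['camera_matrix']; d=np.array([(u-K[0,2])/K[0,0],(v-K[1,2])/K[1,1]]); s=d.copy()
    for _ in range(30): s=d/(1+float(c['k1'])*(s@s))
    return np.array([s[0],s[1],1.])
def at(c,u,v,z=None):
    T=np.linalg.inv(c['camera_from_world']); r=T[:3,:3]@ray(c,u,v); o=T[:3,3]
    if z is None: t=float(c['z_map'][int(round(v)),int(round(u))])
    else: t=(z-o[2])/r[2]
    return o+t*r
def proj(c,p):
    q=c['camera_from_world']@np.append(p,1); s=q[:2]/q[2]; s=s*(1+float(c['k1'])*(s@s)); K=c['camera_matrix']
    return np.array([K[0,0]*s[0]+K[0,2],K[1,1]*s[1]+K[1,2]])
def crop(c,f,x0,y0,w,h,k):
    im=c['frame'][y0:y0+h,x0:x0+w,::-1]; cv2.imwrite('pics/'+f+'.png',cv2.resize(im,None,fx=k,fy=k,interpolation=cv2.INTER_CUBIC))
E
python3 - <<'E'
from h import *
np.set_printoptions(precision=4,suppress=True)
s=sense();print(s)
for n in('scene','side','wrist'):
    c=snap(n,n+'0'); print(n,np.linalg.inv(c['camera_from_world'])[:3,3],c['k1'])
E
```

```text
{'time': 0.0, 'qpos': array([-0.8534,  0.3856,  0.0066, -0.0005, -1.194 , -0.2586]), 'dq': array([ 0.0014, -0.002 ,  0.0006, -0.0009, -0.    ,  0.0003]), 'joint_efforts': array([  0.001 , -39.067 ,  18.7406,   4.2198,   0.011 ,  -0.0002]), 'tool_pos': array([ 0.2765, -0.5598,  0.2215]), 'ee_rot': array([-0.2273,  0.9738,  0.0011, -0.0003]), 'ft_force': array([ 0.1398, -0.0431,  0.1292]), 'moment': array([ 0.0406, -0.0171, -0.022 ]), 'gripper_width': 0.08726171941145795}
scene [0.8821 0.6361 0.6109] 0.023495804473422588
side [0.1977 0.6638 0.7087] 0.014939474296492686
wrist [ 0.2055 -0.595   0.3833] -0.04050350301482825
```

View pics/scene0.png

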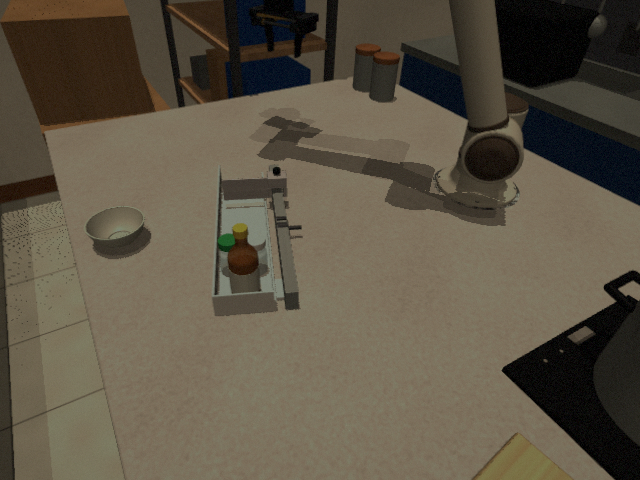

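View pics/side0.png

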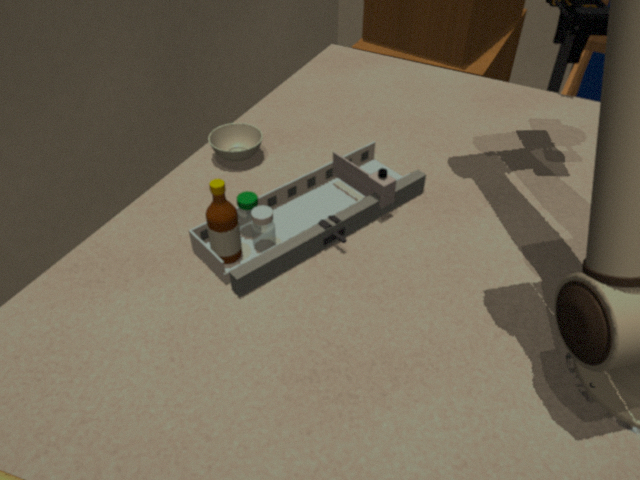

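View pics/wrist0.png

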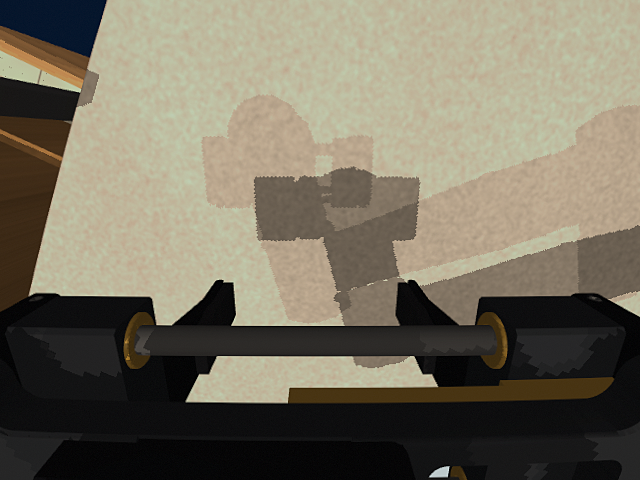

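```bash
python3 - <<'E'
from h import *
crop(load('scene0'),'sc1',205,150,110,80,7)
crop(load('side0'),'sd1',310,140,130,110,5.4)
crop(load('scene0'),'sc2',205,215,110,100,6)
crop(load('side0'),'sd2',185,170,180,130,4.4)
E
```

```text
(no output)
```

View pics/sc1.png

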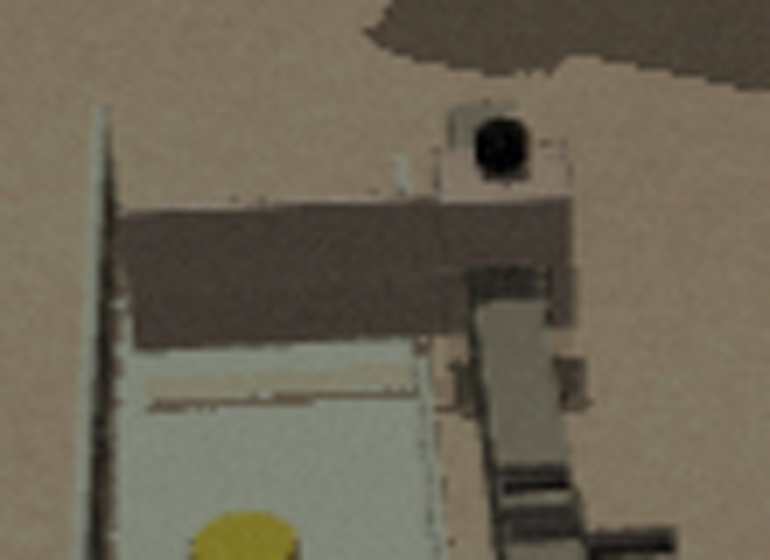

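View pics/sd1.png

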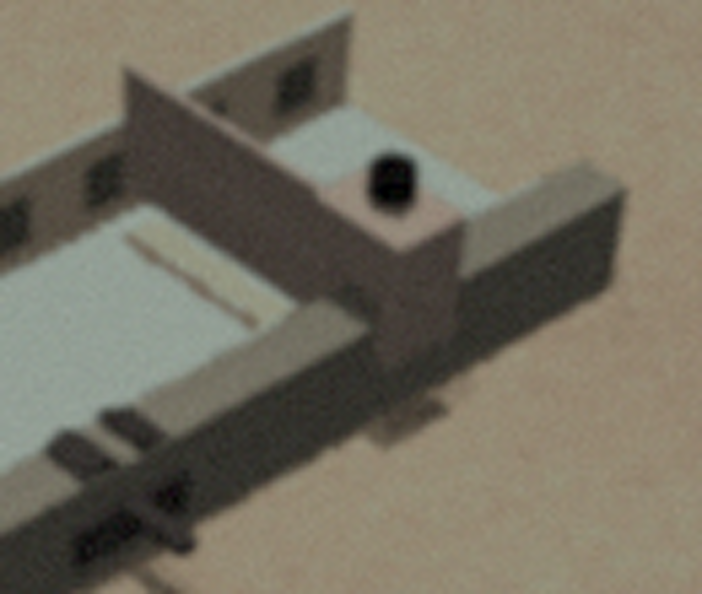

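View pics/sc2.png

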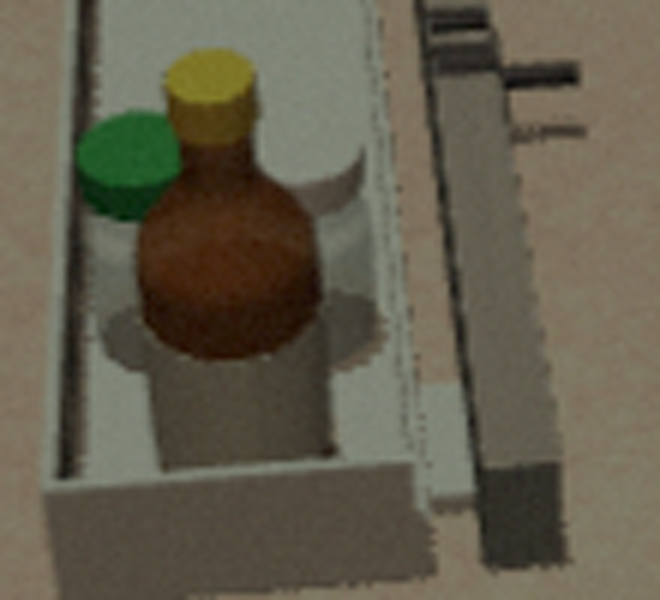

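View pics/sd2.png

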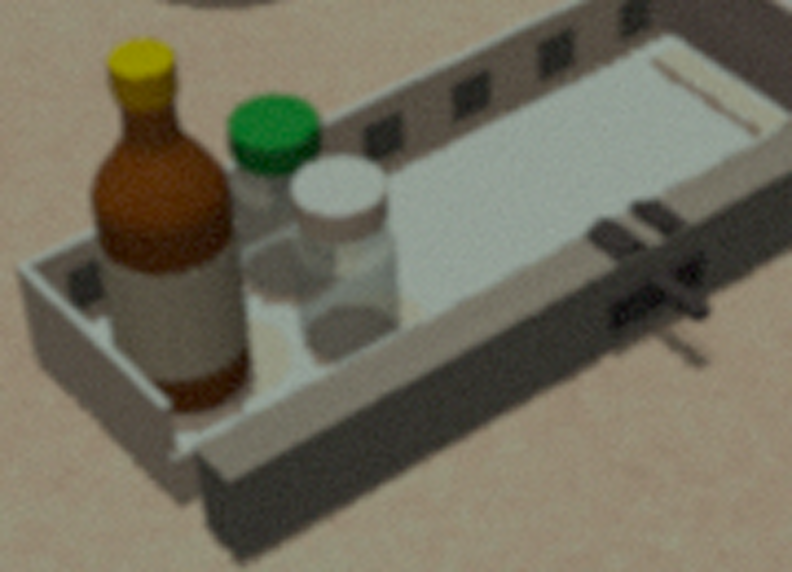

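```bash
python3 - <<'E'
from h import *
np.set_printoptions(precision=4,suppress=True)
a=load('side0');b=load('scene0')
A=lambda x,y:(310+x/5.4,140+y/5.4); A2=lambda x,y:(185+x/4.4,170+y/4.4)
B=lambda x,y:(205+x/7,150+y/7); B2=lambda x,y:(205+x/6,215+y/6)
for n,c,p,z in [('rail -y front',a,A(627,192),.045),('rail -y back',a,A(585,160),.045),('rail +y front',a,A2(232,480),.045),('rail+y front sc',b,B2(560,463),.045),('rail+y back sc',b,B2(480,470),.045),
 ('knobtop sd',a,A(392,160),.101),('knobtop sc',b,B(501,133),.101),
 ('tongue sd',a,A(188,533),.030),('tongue sd2',a,A2(700,305),.030),('tongue sc',b,B2(580,68),.030),
 ('top near-left corner (front,+y)',a,A(400,248),.085),('front -y',a,A(466,213),.085),('back+y plate',a,A(318,190),.085),
 ('sc top front+y',b,B(568,198),.085),('sc top front -y',b,B(568,148),.085),('groove notch sc ',b,B(535,493),.045),
 ('notch sd',a,A(107,437),.045)]:
    print(n,at(c,*p,z),'depth',at(c,*p))
E
```

```text
rail -y front [ 0.4419 -0.2637  0.045 ] depth [ 0.4578 -0.3244  0.0016]
rail -y back [ 0.463  -0.2759  0.045 ] depth [ 0.4628 -0.2751  0.0455]
rail +y front [0.6139 0.1567 0.045 ] depth [0.6159 0.1543 0.0419]
rail+y front sc [0.617  0.1588 0.045 ] depth [0.6156 0.1563 0.042 ]
rail+y back sc [0.6392 0.1501 0.045 ] depth [0.6375 0.1465 0.0409]
knobtop sd [ 0.4996 -0.1651  0.101 ] depth [ 0.4994 -0.1646  0.1014]
knobtop sc [ 0.5011 -0.1596  0.101 ] depth [ 0.5003 -0.1611  0.1   ]
tongue sd [ 0.5097 -0.0301  0.03  ] depth [ 0.5094 -0.0294  0.0307]
tongue sd2 [ 0.5102 -0.028   0.03  ] depth [ 0.5106 -0.0289  0.0291]
tongue sc [ 0.509  -0.0242  0.03  ] depth [ 0.488  -0.0614 -0.0027]
top near-left corner (front,+y) [ 0.4845 -0.1399  0.085 ] depth [ 0.4848 -0.1408  0.0843]
front -y [ 0.4722 -0.1695  0.085 ] depth [ 0.4984 -0.2488  0.0257]
back+y plate [ 0.5233 -0.1578  0.085 ] depth [ 0.5232 -0.1577  0.0851]
sc top front+y [ 0.4883 -0.1369  0.085 ] depth [ 0.4863 -0.1408  0.0823]
sc top front -y [ 0.4736 -0.1653  0.085 ] depth [ 0.4086 -0.2929  0.0013]
groove notch sc  [ 0.5471 -0.046   0.045 ] depth [ 0.5461 -0.048   0.0433]
notch sd [ 0.5484 -0.0457  0.045 ] depth [ 0.5479 -0.0447  0.046 ]
```

```bash
python3 -m handwheel '[[[0,0,-0.92],[0,0,0],0],[[0,0,-0.92],[0,0,0],0],[[0,0,-0.92],[0,0,0],0],[[0,0,-0.92],[0,0,0],0],[[0,0,-0.92],[0,0,0],0],[[0,0,-0.92],[0,0,0],0],[[0,0,-0.92],[0,0,0],0],[[0,0,-0.92],[0,0,0],0],[[0,0,-0.9],[0,0,0],0],[[0,0,0],[0,0,0],0]]' 20
cat >> h.py <<'E'
from scipy.spatial.transform import Rotation as Ro
uy=np.array([.381,.9246]);ux=np.array([.9246,-.381]);O=np.array([.454,-.2695])
def st(s=None):
    s=s or sense();R=Ro.from_quat(s['ee_rot']).as_matrix();p=s['tool_pos'];d=p[:2]-O
    print('t%.2f'%s['time'],'pos',p.round(4),'along %.4f across %.4f'%(d@uy,d@ux),'F',np.round(s['ft_force'],2),'w',round(s['gripper_width'],4),'xang',np.degrees(np.arctan2(R[1,0],R[0,0])).round(2),'zax',R[:,2].round(4)); return s,R
def togo(x,y,z):
    s,R=st(); print('rows total (units of 4cm)',(R.T@(np.array([x,y,z])-s['tool_pos'])/.04).round(3))
E
python3 - <<'E'
from h import *
p=O+.05*uy
togo(p[0],p[1],.14)
E
```

```text
time: 1.15
tool_pos: [0.2767, -0.5601, 0.2221]
ee_rot: [-0.556, 0.831, 0.0, 0.0]
ft_force: [0.1, -0.1, 0.7]
gripper_width: 0.0148
t1.15 pos [ 0.2767 -0.5601  0.2221] along -0.3363 across -0.0532 F [ 0.11 -0.11  0.68] w 0.0148 xang -112.42 zax [-4.e-04  8.e-04 -1.e+00]
rows total (units of 4cm) [-9.656 -1.326  2.057]
```

```bash
python3 -m handwheel '[[[0,0,0],[-0.5,-0.12,0.1],0],[[0,0,0],[-0.9,-0.12,0.2],0],[[0,0,0],[-0.9,-0.12,0.2],0],[[0,0,0],[-0.9,-0.12,0.2],0],[[0,0,0],[-0.9,-0.12,0.2],0],[[0,0,0],[-0.9,-0.12,0.2],0],[[0,0,0],[-0.9,-0.12,0.2],0],[[0,0,0],[-0.9,-0.12,0.2],0],[[0,0,0],[-0.9,-0.12,0.2],0],[[0,0,0],[-0.9,-0.12,0.2],0],[[0,0,0],[-0.8,-0.12,0.15],0],[[0,0,0],[0,0,0],0]]'
python3 - <<'E'
from h import *
st(); snap('wrist','w1'); crop(snap('side','s1'),'s1c',290,100,160,120,5)
E
```

```text
time: 2.35
tool_pos: [0.4702, -0.2302, 0.1397]
ee_rot: [-0.557, 0.83, 0.0, -0.0]
ft_force: [0.2, 0.2, -0.0]
gripper_width: 0.0004
t2.35 pos [ 0.4702 -0.2302  0.1397] along 0.0425 across -0.0000 F [ 0.19  0.21 -0.02] w 0.0004 xang -112.27 zax [-1.e-03  5.e-04 -1.e+00]
```

View pics/w1.png

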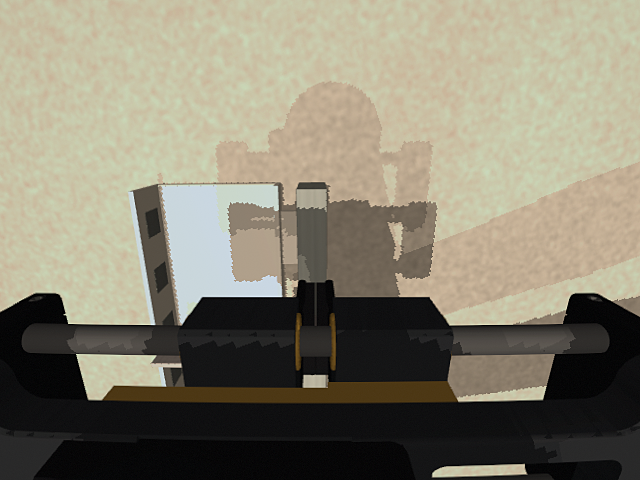

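View pics/s1c.png

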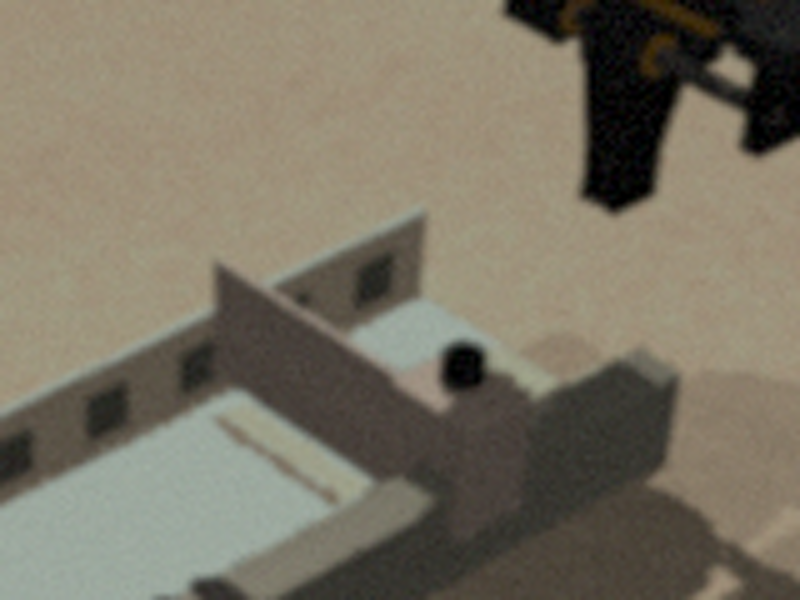

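```bash
python3 - <<'E'
from h import *
c=load('w1')
for u,v in [(297,190),(328,190),(299,260),(328,260)]:
    for p in (at(c,u,v,.045),):
        d=p[:2]-O; print(u,v,p.round(4),'al %.4f ac %.4f'%(d@uy,d@ux), at(c,u,v)[2].round(3))
togo(*(O+.055*uy),.062)
E
```

```text
297 190 [ 0.4668 -0.2767  0.045 ] al -0.0018 ac 0.0146 0.044
328 190 [ 0.4448 -0.2677  0.045 ] al -0.0019 ac -0.0092 -0.001
299 260 [ 0.4876 -0.2237  0.045 ] al 0.0551 ac 0.0137 0.044
328 260 [ 0.4657 -0.2148  0.045 ] al 0.0551 ac -0.0100 -0.0
t2.45 pos [ 0.4691 -0.2323  0.1403] along 0.0402 across -0.0002 F [-0.63 -0.04 -0.79] w 0.0002 xang -112.39 zax [-7.e-04  1.e-04 -1.e+00]
rows total (units of 4cm) [-0.37  -0.006  1.958]
```

```bash
python3 -m handwheel '[[[0,0,0],[-0.1,-0.05,0.3],0],[[0,0,0],[0,0,0.4],0],[[0,0,0],[0,0,0.4],0],[[0,0,0],[0,0,0.4],0],[[0,0,0],[0,0,0.3],0],[[0,0,0],[0,0,0.16],0],[[0,0,0],[0,0,0],0],[[0,0,0],[0,0,0],0]]'
python3 - <<'E'
from h import *
st(); crop(snap('side','s2'),'s2c',290,100,160,120,5);crop(snap('scene','c2'),'c2c',205,110,120,100,6)
E
```

```text
time: 3.25
tool_pos: [0.4727, -0.2302, 0.0624]
ee_rot: [-0.556, 0.831, -0.0, 0.0]
ft_force: [0.4, -0.8, 0.1]
gripper_width: 0.0003
t3.25 pos [ 0.4727 -0.2302  0.0624] along 0.0434 across 0.0023 F [ 0.35 -0.84  0.14] w 0.0003 xang -112.43 zax [ 7.e-04 -3.e-04 -1.e+00]
```

View pics/s2c.png

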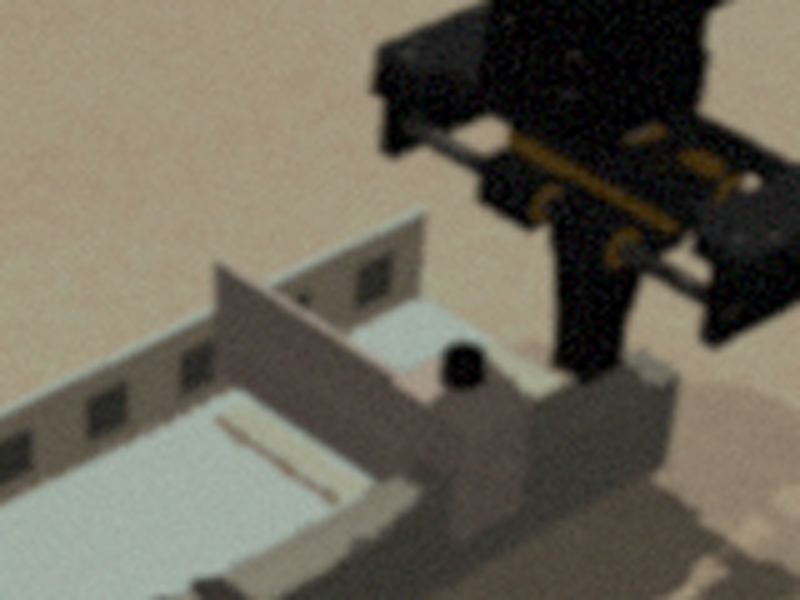

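View pics/c2c.png

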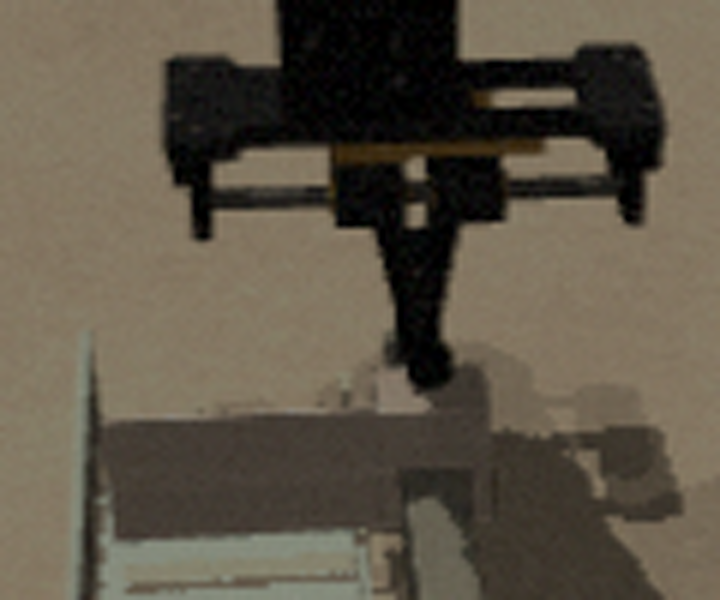

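```bash
python3 -m handwheel '[[[0,0,0],[-0.2,0,0],0],[[0,0,0],[-0.25,0,0],0],[[0,0,0],[-0.25,0,0],0],[[0,0,0],[-0.12,0,0],0],[[0,0,0],[-0.1,0,0],0],[[0,0,0],[-0.1,0,0],0],[[0,0,0],[-0.1,0,0],0],[[0,0,0],[-0.1,0,0],0],[[0,0,0],[-0.1,0,0],0],[[0,0,0],[-0.1,0,0],0]]'
python3 -c "
from h import *
s,_=st(); print(s['ft_force'][:2]@uy)"
python3 -m handwheel '[[[0,0,0],[-0.1,0,0],0],[[0,0,0],[-0.1,0,0],0],[[0,0,0],[-0.1,0,0],0],[[0,0,0],[-0.1,0,0],0],[[0,0,0],[-0.1,0,0],0],[[0,0,0],[-0.1,0,0],0],[[0,0,0],[-0.1,0,0],0],[[0,0,0],[-0.1,0,0],0],[[0,0,0],[-0.1,0,0],0],[[0,0,0],[-0.1,0,0],0]]'
python3 - <<'E'
from h import *
s,_=st(); print(s['ft_force'][:2]@uy); crop(snap('side','s3'),'s3c',270,120,160,120,5);crop(snap('scene','c3'),'c3c',205,130,120,100,6)
E
```

```text
time: 4.35
tool_pos: [0.4939, -0.1773, 0.0621]
ee_rot: [-0.556, 0.831, 0.0, -0.0]
ft_force: [-0.2, -0.7, 1.3]
gripper_width: 0.0006
t4.35 pos [ 0.4939 -0.1773  0.0621] along 0.1005 across 0.0018 F [-0.16 -0.74  1.31] w 0.0006 xang -112.43 zax [-4.e-04 -0.e+00 -1.e+00]
-0.7467841593943569
time: 5.35
tool_pos: [0.5093, -0.1401, 0.0621]
ee_rot: [-0.556, 0.831, 0.0, -0.0]
ft_force: [-0.5, -0.5, 0.0]
gripper_width: 0.0007
t5.35 pos [ 0.5093 -0.1401  0.0621] along 0.1407 across 0.0019 F [-0.51 -0.54  0.02] w 0.0007 xang -112.41 zax [-1.e-04  0.e+00 -1.e+00]
-0.6914165896628875
```

View pics/s3c.png

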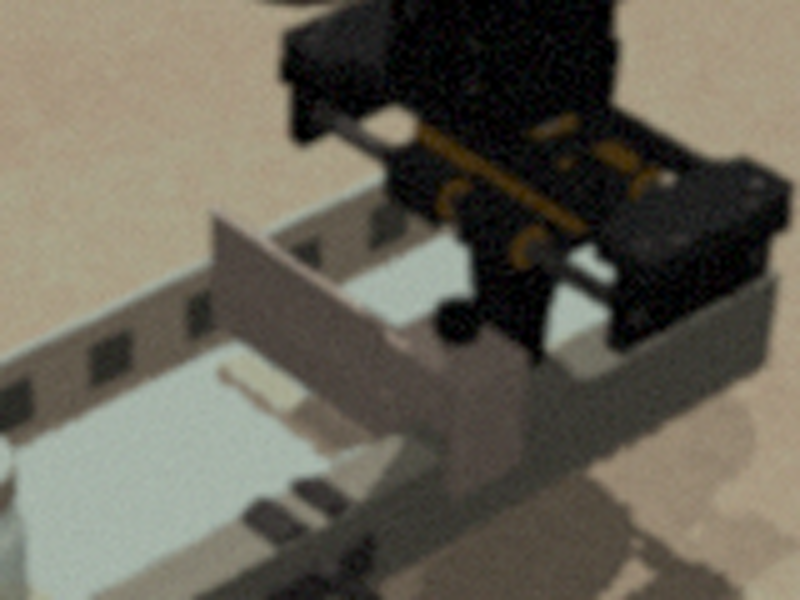

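View pics/c3c.png

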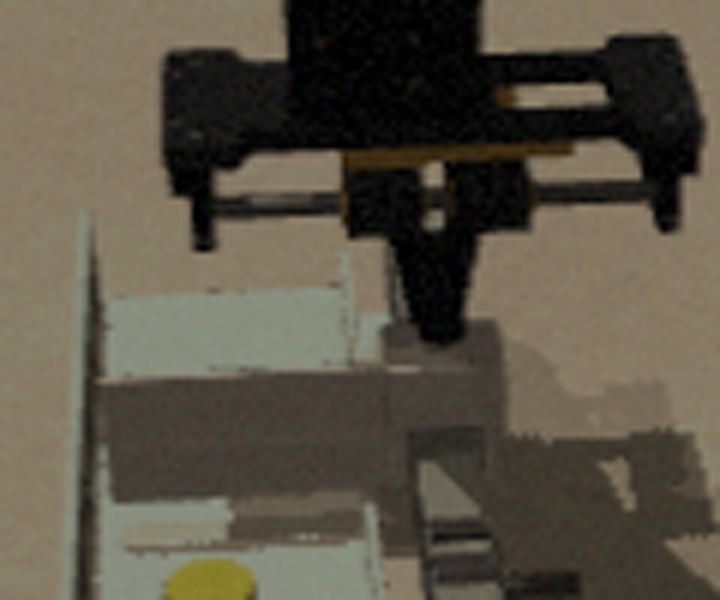

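```bash
python3 - <<'E'
from h import *
a=load('s3');b=load('c3')
for n,c,p,z in [('knob sd',a,(270+458/5,120+310/5),.101),('knob0',load('side0'),(310+392/5.4,140+160/5.4),.101),('corner',a,(270+450/5,120+388/5),.085),('corner0',load('side0'),(310+400/5.4,140+248/5.4),.085),('plate',a,(270+213/5,120+212/5),.085),('plate0',load('side0'),(310+126/5.4,140+67/5.4),.085),('tongue',load('side0'),(310+188/5.4,140+533/5.4),.03),('tng sc',load('scene0'),(205+580/6,215+68/6),.03)]:
    q=at(c,*p,z);d=q[:2]-O;print(n,q.round(4),'al %.4f ac %.4f'%(d@uy,d@ux))
E
```

```text
knob sd [ 0.5179 -0.1111  0.101 ] al 0.1708 ac -0.0013
knob0 [ 0.4996 -0.1651  0.101 ] al 0.1139 ac 0.0024
corner [ 0.509  -0.0869  0.085 ] al 0.1898 ac -0.0187
corner0 [ 0.4845 -0.1399  0.085 ] al 0.1314 ac -0.0212
plate [ 0.6376 -0.1451  0.085 ] al 0.1850 ac 0.1224
plate0 [ 0.6178 -0.1956  0.085 ] al 0.1308 ac 0.1233
tongue [ 0.5097 -0.0301  0.03  ] al 0.2426 ac -0.0397
tng sc [ 0.509  -0.0242  0.03  ] al 0.2477 ac -0.0426
```

```bash
python3 -m handwheel '[[[0,0,0],[-0.1,0,0],0],[[0,0,0],[-0.1,0,0],0],[[0,0,0],[-0.1,0,0],0],[[0,0,0],[-0.1,0,0],0],[[0,0,0],[-0.1,0,0],0],[[0,0,0],[-0.1,0,0],0],[[0,0,0],[-0.1,0,0],0],[[0,0,0],[-0.1,0,0],0],[[0,0,0],[-0.1,0,0],0],[[0,0,0],[-0.1,0,0],0],[[0,0,0],[-0.05,0,0],0],[[0,0,0],[0,0,0],0]]'
python3 - <<'E'
from h import *
s,_=st(); print(s['ft_force'][:2]@uy); crop(snap('side','s4'),'s4c',260,130,160,120,5);crop(snap('scene','c4'),'c4c',205,150,120,100,6)
E
```

```text
time: 6.65
tool_pos: [0.5253, -0.1012, 0.062]
ee_rot: [-0.556, 0.831, 0.0, 0.0]
ft_force: [-0.5, -1.2, -0.1]
gripper_width: 0.0003
t6.65 pos [ 0.5253 -0.1012  0.062 ] along 0.1828 across 0.0018 F [-0.46 -1.25 -0.13] w 0.0003 xang -112.4 zax [-0.e+00  3.e-04 -1.e+00]
-1.3310177480379923
```

View pics/s4c.png

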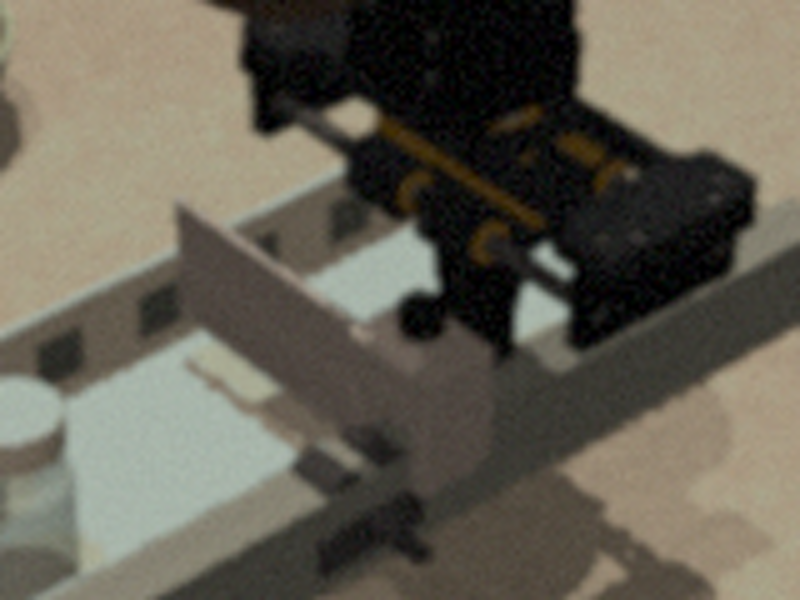

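View pics/c4c.png

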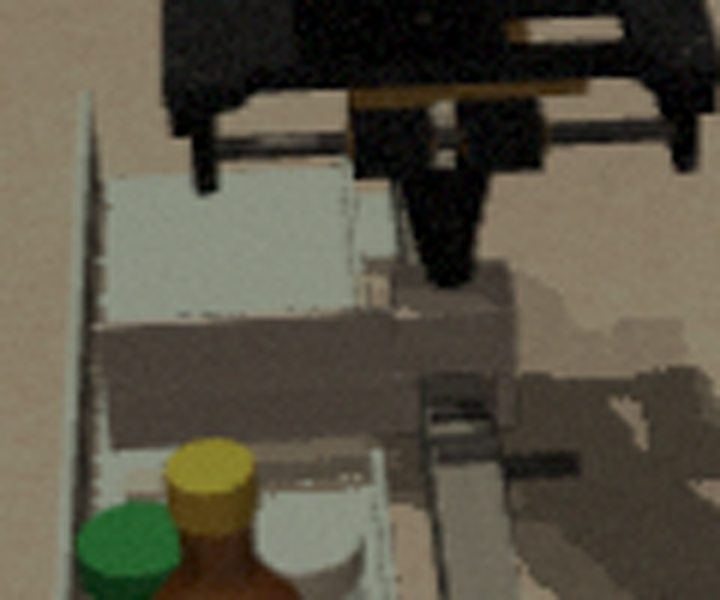

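```bash
cat > f.py <<'E'
from h import *
s,_=st(); print('F along %.2f'%(s['ft_force'][:2]@uy))
E
python3 -m handwheel '[[[0,0,0],[-0.05,0,0],0],[[0,0,0],[-0.05,0,0],0],[[0,0,0],[-0.05,0,0],0],[[0,0,0],[-0.05,0,0],0]]' >/dev/null; python3 f.py
python3 -m handwheel '[[[0,0,0],[-0.03,0,0],0],[[0,0,0],[-0.03,0,0],0]]'>/dev/null; python3 f.py
python3 -m handwheel '[[[0,0,0],[-0.03,0,0],0],[[0,0,0],[-0.03,0,0],0]]'>/dev/null; python3 f.py
python3 -m handwheel '[[[0,0,0],[-0.03,0,0],0],[[0,0,0],[-0.03,0,0],0]]'>/dev/null; python3 f.py
```

```text
t7.15 pos [ 0.5281 -0.0942  0.062 ] along 0.1903 across 0.0017 F [-0.35 -1.39 -0.79] w 0.0004 xang -112.42 zax [-7.e-04 -0.e+00 -1.e+00]
F along -1.42
t7.35 pos [ 0.5291 -0.0919  0.0621] along 0.1928 across 0.0017 F [-0.7  -0.01  0.17] w 0.0004 xang -112.41 zax [-5.e-04  0.e+00 -1.e+00]
F along -0.27
t7.55 pos [ 0.5301 -0.0897  0.0621] along 0.1952 across 0.0018 F [-1.23 -1.27  0.02] w 0.0002 xang -112.41 zax [-3.e-04 -0.e+00 -1.e+00]
F along -1.64
t7.75 pos [ 0.5311 -0.0875  0.0621] along 0.1976 across 0.0019 F [-1.58 -0.45  0.62] w 0.0005 xang -112.42 zax [-1.e-04  0.e+00 -1.e+00]
F along -1.02
```

```bash

python3 -m handwheel '[[[0,0,0],[-0.03,0,0],0],[[0,0,0],[-0.02,0,0],0]]'>/dev/null; python3 f.py
python3 -m handwheel '[[[0,0,0],[-0.03,0,0],0],[[0,0,0],[-0.02,0,0],0]]'>/dev/null; python3 f.py
python3 -m handwheel '[[[0,0,0],[-0.03,0,0],0],[[0,0,0],[-0.02,0,0],0]]'>/dev/null; python3 f.py
python3 -m handwheel '[[[0,0,0],[-0.03,0,0],0],[[0,0,0],[-0.02,0,0],0]]'>/dev/null; python3 f.py
```

```text
t7.95 pos [ 0.5315 -0.0862  0.0621] along 0.1990 across 0.0019 F [-2.17 -4.9   0.5 ] w 0.0003 xang -112.4 zax [-9.e-04 -8.e-04 -1.e+00]
F along -5.36
t8.15 pos [ 0.532  -0.0849  0.0622] along 0.2004 across 0.0018 F [-0.52 -7.94  0.38] w 0.0004 xang -112.41 zax [-0.0015 -0.0014 -1.    ]
F along -7.54
t8.35 pos [ 0.5327 -0.0833  0.0622] along 0.2021 across 0.0018 F [-1.36 -4.36 -0.07] w 0.0007 xang -112.42 zax [-0.0018 -0.0017 -1.    ]
F along -4.55
t8.55 pos [ 0.5337 -0.0809  0.0621] along 0.2047 across 0.0018 F [-1.4  -3.84  0.39] w 0.0004 xang -112.43 zax [-1.e-03 -8.e-04 -1.e+00]
F along -4.09
```

```bash

python3 -m handwheel '[[[0,0,0],[-0.03,0,0],0],[[0,0,0],[-0.02,0,0],0]]'>/dev/null; python3 f.py
python3 -m handwheel '[[[0,0,0],[-0.03,0,0],0],[[0,0,0],[-0.02,0,0],0]]'>/dev/null; python3 f.py
python3 -m handwheel '[[[0,0,0],[-0.02,0,0],0],[[0,0,0],[-0.02,0,0],0]]'>/dev/null; python3 f.py
python3 -m handwheel '[[[0,0,0],[-0.02,0,0],0],[[0,0,0],[0,0,0],0]]'>/dev/null; python3 f.py
```

```text
t8.75 pos [ 0.5346 -0.0787  0.0621] along 0.2071 across 0.0018 F [-0.95 -4.25  1.32] w 0.0002 xang -112.42 zax [-8.e-04 -4.e-04 -1.e+00]
F along -4.29
t8.95 pos [ 0.5355 -0.0764  0.0621] along 0.2096 across 0.0018 F [-1.97 -2.55  0.9 ] w 0.0003 xang -112.42 zax [-3.e-04  0.e+00 -1.e+00]
F along -3.11
t9.15 pos [ 0.5373 -0.0742  0.0624] along 0.2123 across 0.0026 F [-0.16 -0.49  0.09] w 0.0005 xang -112.4 zax [ 2.4e-03  9.0e-04 -1.0e+00]
F along -0.51
t9.35 pos [ 0.5373 -0.0737  0.0623] along 0.2127 across 0.0024 F [0.73 0.27 0.12] w 0.0006 xang -112.39 zax [ 1.4e-03  4.0e-04 -1.0e+00]
F along 0.53
```

```bash
python3 - <<'E'
from h import *
crop(snap('side','s5'),'s5c',250,140,160,120,5);crop(snap('scene','c5'),'c5c',205,150,120,100,6)
E
```

```text
(no output)
```

View pics/s5c.png

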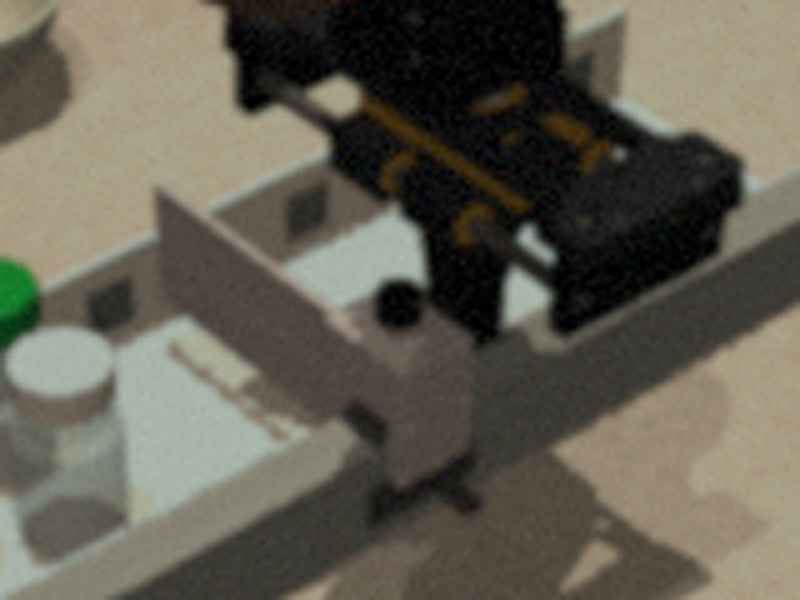

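View pics/c5c.png

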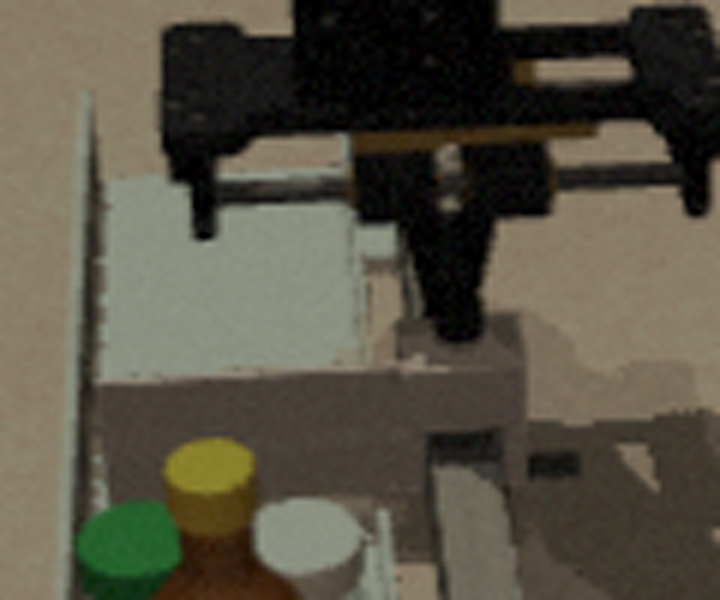

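```bash
python3 - <<'E'
from h import *
for n,f,x0,y0,k,pl,kn,co in [('3','s3',270,120,5,(213,212),(458,310),(450,388)),('4','s4',260,130,5,(178,203),(422,306),(413,385)),('5','s5',250,140,5,(155,188),(399,294),(387,372))]:
    c=load(f);o=[]
    for p,z in((pl,.085),(kn,.101),(co,.085)):
        o.append((at(c,x0+p[0]/k,y0+p[1]/k,z)[:2]-O)@uy)
    print(n,np.round(o,4))
# tracking of plate patch between s4 and s5 by template matching in scene and side: seeded by warp along rail
c4=load('s4');c5=load('s5')
g=lambda c:cv2.cvtColor(c['frame'],cv2.COLOR_RGB2GRAY)
p4=O+.185*uy+.1225*ux
for off in range(20,42):
    pass
def sc(c,n):
    # plate far top corner vicinity
    return c
T=g(c4)[165:195,290:325]
r=cv2.matchTemplate(cv2.resize(g(c5),None,fx=4,fy=4,interpolation=cv2.INTER_CUBIC),cv2.resize(T,None,fx=4,fy=4,interpolation=cv2.INTER_CUBIC),cv2.TM_CCOEFF_NORMED)
_,v,_,l=cv2.minMaxLoc(r);print(v,np.array(l)/4)
a=at(c4,307,180,.085)
b=at(c5,307+l[0]/4-290,180+l[1]/4-165,.085);print('shift along',(b-a)[:2]@uy,'across',(b-a)[:2]@ux)
E
```

```text
3 [0.185  0.1708 0.1898]
4 [0.2276 0.2134 0.232 ]
5 [0.2629 0.2478 0.2661]
0.9498224854469299 [275.25 171.75]
shift along 0.03425862414358093 across 0.0008513476388149063
```

```bash
python3 -m handwheel '[[[0,0,0],[0.2,0,0],0],[[0,0,0],[0.4,0,0],0],[[0,0,0],[0.5,0,0],0],[[0,0,0],[0.5,0,-0.3],0],[[0,0,0],[0.3,0,-0.7],0],[[0,0,0],[0.6,0,-0.9],0],[[0,0,0],[0.8,0,-0.9],0],[[0,0,0],[0.9,0,-0.9],0],[[0,0,0],[0.9,0,-0.4],0],[[0,0,0],[0.4,0,0],0],[[0,0,0],[0,0,0],0]]'
python3 - <<'E'
from h import *
st();crop(snap('side','s6'),'s6c',190,130,200,150,4);crop(snap('scene','c6'),'c6c',205,150,120,100,6)
E
```

```text
time: 10.55
tool_pos: [0.4512, -0.2794, 0.2261]
ee_rot: [-0.554, 0.832, -0.0, 0.0]
ft_force: [-0.5, 0.3, -0.5]
gripper_width: 0.0005
t10.55 pos [ 0.4512 -0.2794  0.2261] along -0.0102 across 0.0011 F [-0.48  0.31 -0.51] w 0.0005 xang -112.67 zax [ 1.1e-03 -1.0e-04 -1.0e+00]
```

View pics/s6c.png

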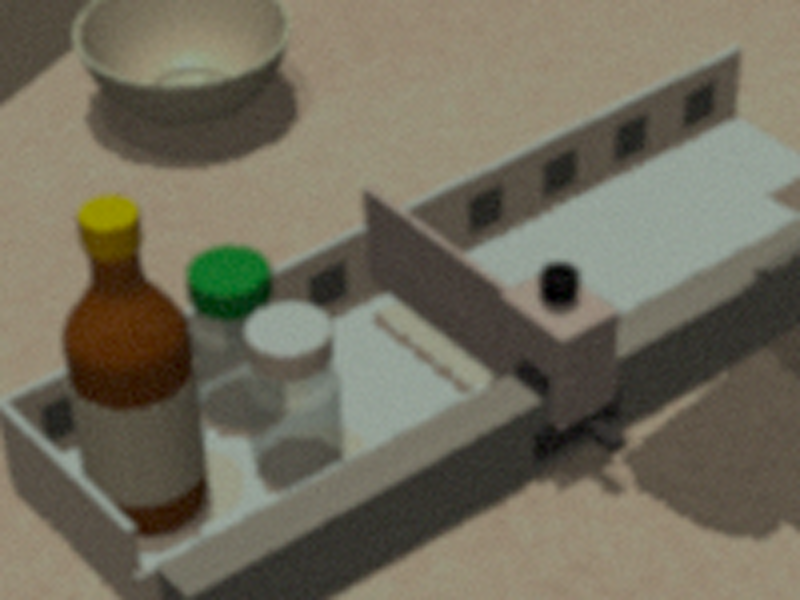

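View pics/c6c.png

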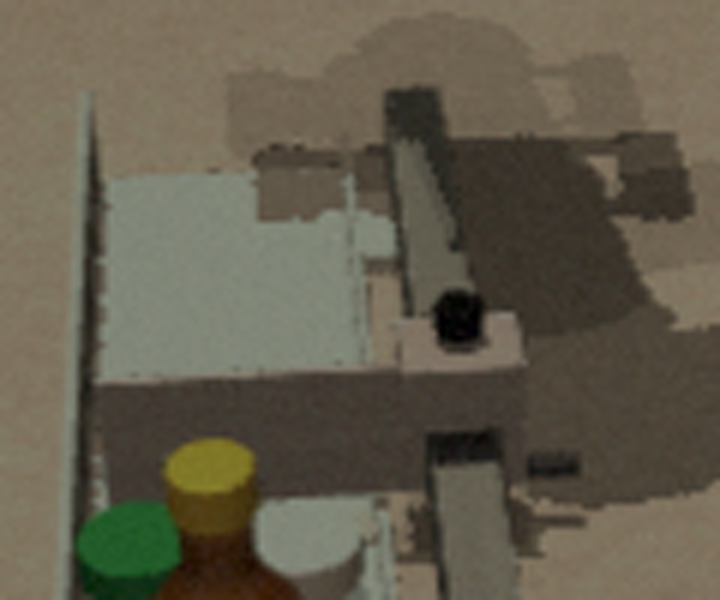

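```bash
python3 - <<'E'
from h import *
c=load('s6')
for p,z in(((368,191),.085),((560,272),.101),((556,340),.085)):
    print(((at(c,190+p[0]/4,130+p[1]/4,z)[:2]-O)@uy).round(4))
g=lambda c:cv2.cvtColor(c['frame'],cv2.COLOR_RGB2GRAY)
up=lambda x:cv2.resize(x,None,fx=4,fy=4,interpolation=cv2.INTER_CUBIC)
for f,f0,(x0,x1,y0,y1) in [('s6','s5',(272,310,172,200)),('s6','side0',(205,280,180,265)),('c6','scene0',(215,270,220,300)),('c6','c5',(222,285,205,235))]:
    r=cv2.matchTemplate(up(g(load(f))),up(g(load(f0))[y0:y1,x0:x1]),cv2.TM_CCOEFF_NORMED);_,v,_,l=cv2.minMaxLoc(r);print(f,f0,round(v,3),l[0]/4-x0,l[1]/4-y0)
from station import close_job
print(close_job())
E
```

```text
0.2617
0.246
0.265
s6 s5 0.998 0.0 0.0
s6 side0 0.997 0.0 0.0
c6 scene0 0.796 0.0 0.25
c6 c5 0.947 0.25 -0.25
the job is handed in; nothing more can be done
None
```

The stop appears to be seated in the notch, and I handed the job in at about 10.7 s of the 42 s allowed. I pushed it from behind with closed fingers on the rear face of the saddle, then backed the hand away and raised it clear.

**Force along the rail:** It was about 1 N on the bare rail and 4 to 7.5 N on the ramp. It then dropped to zero just past where I expected the crest.

**Snap into the notch:** At the end the stop had moved about 4.5 mm further than the fingers, so the spring pin carried it on by itself. Its measured position along the rail is about 0.246 m, against 0.243 to 0.248 m for the tongue. The cameras can't show the pin's height directly, so that the pin is down follows from these two checks.

**After the hand left:**
- **Stop:** it did not shift in the side view and moved no more than 0.25 pixel in the scene view.
- **Jars and bottle:** they match the starting picture exactly in the side view. The scene view matched less well (0.80), because the stop and shadows had changed there, but it also showed at most 0.25 pixel of shift.

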